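# Weigh two coupling castings and mount the sound one on the brazing turntable

### The arm

A 6-joint arm with a two-finger parallel gripper is mounted at the origin on a cart in front of the work surface, level with it; the furniture and walls round the work are solid. World frame = base frame: x ahead of the robot, y to its left, z up, the work surface at z = 0. Lengths are in m, angles in rad, forces in N, time in s.
With the tool pointing down it reaches from about 0.375 to 0.975 m from the base axis. Payload 3.8 kg.
Tool frame: the origin (TCP) lies on the centre line of the jaws, within the pads' length; the fingertips stand 17 mm ahead of it and the grasp point (between the pads) lies 2 mm behind it (bot.tip_extent is the distance from the TCP to the fingertips, in m); z points along the fingers, y is the line along which they close (so a half turn about z gives the same grasp; the last joint's range is limited). The gripper opens to 85 mm and grips with 20 to 120 N. Pads are 22 mm wide; open, the fingers measure 114 mm over their backs; the gripper's body (76 mm by 85 mm) begins 54 mm behind the grasp point. The pads swing forward as they close: fully open they stand 13 mm farther back than shut.
Start: joints at [-1.275, 0.264, 1.604, -0, 1.274, -0.037], TCP at [0.221, -0.638, 0.248] pointing down, gripper open.
Joint ranges: [-2.63, 2.63], [-0.94, 2.18], [0.31, 2.57], [-1.31, 4.45], [0, 2.66], [-2.55, 2.55]. Speed limits (rad/s): [2.57, 2.57, 3.14, 3.14, 3.14, 3.14].

### API

Orientations are given as a rotation vector (axis times angle).
In Python, from workcell import readout, read_camera, finish_job, bot gives the robot as it stands.
- The arm moves only by the tool jog_arm, never from a script. Its argument "deltas" is one flat list of numbers, 7 for each row, row after row: the shift along the tool's x, y, z in m, then the turn, a rotation vector about the tool's x, y, z in degrees, then the gripper command: -1 is shut, 1 is fully open, values between are in proportion. A call has 1 to 8 rows; each row is the pose to reach, as a shift and turn from the pose commanded when the call began, along the tool's axes at that moment; what a row does not reach only later rows make up. A row lasts 1/10 s, in which the tool goes at most 50 mm and 8.59 degrees, less where a joint would pass 70% of its speed; a pose out of reach is approached as far as the arm can. A call with a gripper value outside its range is refused whole. The fingers move at their own pace and stop on an object; "squeeze" is the grip in N (left out, the last holds). Time passes only in rows, so rows that repeat a pose let the fingers close. It gives the time, the measured TCP pose, the force, the opening and the grip force at its end, in the units of the state.
- readout.read_state(): the state, without advancing time (a new reading comes with each control period).
- read_camera(name): name is "scene" or "side" or "wrist"; returns a dict with "color" (480x640x3 uint8, blue, green, red), "fx", "fy", "cx", "cy" (pixels), "origin" and "attitude" of the camera in the world. Camera axes: x right, y down, z forward; pixel columns grow to the right and rows downward; lengths in m; the calibration is good to about 2 mm. The wrist camera is an equidistant fisheye: a pixel r from the principal point sees the ray r / f radians off the axis. A picture is of the moment at which its call begins. There is no depth.
- finish_job(): hands the job in; it is judged then, once.
The state is a dict: "time": time; "q": joint angles; "joint_vel": joint speeds; "joint_torque": joint torques, N m; "tool_pos": TCP position; "tcp_rot": TCP orientation; "wrist_force": force on the tool from outside, world axes, zero at the start; "torque": the same for the moment, N m; "width": opening from 0.0 (shut) to 1.0 (fully open); "grip_force": force on a finger pad.
Only numpy, scipy, OpenCV 4.12 (cv2) and the standard library are available. Lean on these libraries where they do the work, as an engineer would, in place of code of your own. Each camera call takes 0.05 s, during which the arm holds its last target. There are 200 camera calls.

### The job

One of these two coupling castings has a hidden blow-hole and is lighter. Weigh them against each other, one standing in each pan of the balance, then set the heavier one on the turntable's post, slots down, and turn it under light pressure until it drops over the sprung dogs and sits fully home, flush on the table; stop turning when it drops. Leave the lighter one standing in its pan, be gentle with the balance, never force a casting against the turntable or its dogs, and leave the other things lying around where they are.

Things in the scene. Friction and masses are not known exactly. Their poses are not given: they have to be found in the camera images.
- casting_p: bronze coupling half, 46 mm tall, 0.26 to 0.47 kg; same looks as casting_q, but one of the two is 80 g or more lighter. Origin: centre of its underside, z up its axis. Flange 48 mm across up to 14 mm, neck 41 mm to 16.5 mm, then a hexagonal hub 34 mm across flats up to 44 mm, to be gripped; flats face its x axis and every 60 degrees from it. Bored through, 18 mm.
- casting_q: the other coupling half: same shape, size, origin and axes as casting_p. Both have four straight slots across the underside, 10 mm wide and 8 mm deep, running from the bore outwards along the casting's +x, +y, -x and -y.
- balance: green equal-arm trip balance, fixed on the hearth, foot 88 x 270 mm. Origin: middle of the foot's underside, z up; the beam lies along its y axis, the scale plate with red pointer faces its -x. The two pans stay level while the beam tips.
- beam (a joint): beam of the balance, rad: 0 level, positive when the left (+y) pan is down, stops at +-0.11. It swings freely with some damping, so an empty pan sinks under a light touch until its rubber stop; two unequal castings take it to the stop within about a second.
- pan_left (a point): centre of the upper face of the pan at the balance's +y end, where a casting stands: aluminium, 100 mm across (flat 90 mm), rim 3.5 mm high, 76 mm above the hearth when level, 10 mm lower or higher at the stops.
- pan_right (a point): the same for the pan at the balance's -y end.
- turntable: small black brazing turntable, fixed, foot 108 mm across, brake knob on its -x side. Origin: centre of the underside, z up. On it a round steel table, 124 mm across, that stands at any angle and is held by the tightened brake (it slips only beyond about 0.9 N m; do not force it).
- seat (a point): centre of the table's upper face, 50 mm above the hearth, where the underside of a casting lies when fully home. On the same axis stands a fixed steel post: 16 mm thick up to 19.5 mm above the face, then tapered to 5.6 mm thick at 31.5 mm.
- dogs (a point): on the axis at the top of the four dogs, 6 mm above the seat: steel ribs 7 mm wide, 10.5 to 21.5 mm from the axis, 90 degrees apart. They are sprung and sink flush into the table (5.6 N to start, 8.3 N flush), so a casting whose slots are not over them is held up. Within about 4 degrees they spring into the slots and the push vanishes.
- post_tip (a point): top of the post, 31.5 mm above the seat. The dogs' angle is that of the table: different each time, not given. A casting held down on them with about 7 N needs at most a 90 degree turn to find them; turned on after that, its slots bear on the dogs against the brake.
- steel_block: bystander: ground steel block 32 x 50 x 25 mm, origin at its underside's centre.
- copper_tube: bystander: copper tube offcut, 32 mm thick, 90 mm long, lying along its y axis, origin at its underside's centre.
There are look-alikes about, which are no part of the job. Leave any blue or turquoise look-alike of the casting_q alone.

How it is judged:
By the outcome, as a careful person would: the job done as asked, in the order asked, and still so for the second after the job is handed in, with the robot touching nothing.
It also fails if it takes over 72 s, if anything falls off the work surface, if the arm or the gripper's body presses on something with over 40 N, if the wrist force passes 120 N, or if a joint passes its speed limit or range.

## Working session

There is one attempt and no reset: what is moved stays moved. The work goes in short steps, Python scripts to look and compute and a tool call to move; the robot and the scene stay as the last step left them, time stands still between calls to the robot, and variables do not carry over. Pictures are saved under pics/ and viewed, at most 10 in all, crops included, and the job is handed in when it is done.

Besides the shell and the picture viewer there is one more tool, called as a command line: name --argument value ..., lists and objects as JSON in quotes. jog_arm: Moves the arm, as the interface text tells. Its arguments: {"type":"object","properties":{"deltas":{"type":"array"},"squeeze":{"type":"number"}},"required":["deltas"]}

```bash
mkdir -p pics; ls; python3 - <<'E'
from workcell import readout, read_camera, bot
import cv2,numpy as np
print(readout.read_state()); print([a for a in dir(bot) if a[0]!='_'])
for n in("scene","side"):
    c=read_camera(n); cv2.imwrite(f"pics/{n}0.png",c["color"]); print(n,c["fx"],c["fy"],c["cx"],c["cy"],c["origin"],np.array(c["attitude"]).tolist())
E
```

```text
pics
{'time': 0.0, 'q': array([-1.27488530e+00,  2.64734977e-01,  1.60539613e+00, -8.74641135e-06,
        1.27371198e+00, -3.69323656e-02]), 'joint_vel': array([-0.001441  , -0.00203128, -0.00093369,  0.00098757, -0.00013529,
        0.00018295]), 'joint_torque': array([-3.61370454e-03, -5.15122426e+01, -3.67316365e+01, -2.52284481e-04,
        1.32242020e-02, -2.73606481e-06]), 'tool_pos': array([ 0.22031228, -0.63728506,  0.24696229]), 'tcp_rot': array([-3.09598751e+00, -5.20053594e-01,  4.69153429e-04]), 'wrist_force': array([0.7357845 , 0.71851392, 0.13365547]), 'torque': array([0.01657738, 0.02089925, 0.03542486]), 'grip_force': 0.0, 'width': 1.001090878339194}
['MotionError', 'tip_extent']
scene 540.9394396331401 540.9394396331401 331.3977154360495 240.595277311589 [-0.38003996  0.46063445  0.54959453] [-1.1505783886423677, 1.9527853791447825, -1.2061552440495547]
side 473.97999339774583 473.97999339774583 319.77878956591525 249.0011759186452 [ 0.43932501 -0.78913141  0.75730643] [-2.2616951082418315, -0.01302287184384619, -0.021612514383069242]
```

View pics/scene0.png

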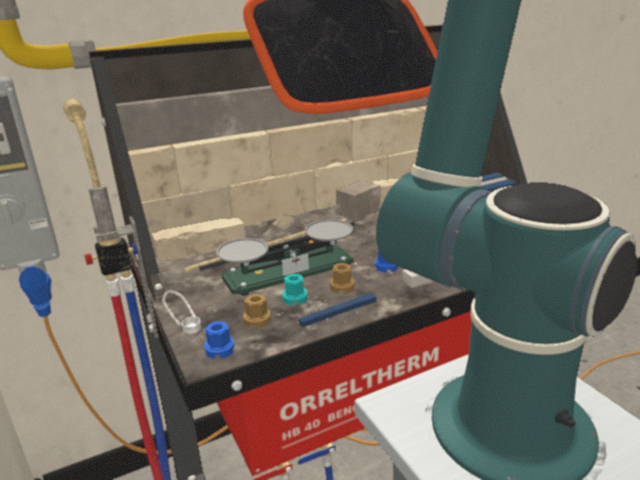

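View pics/side0.png

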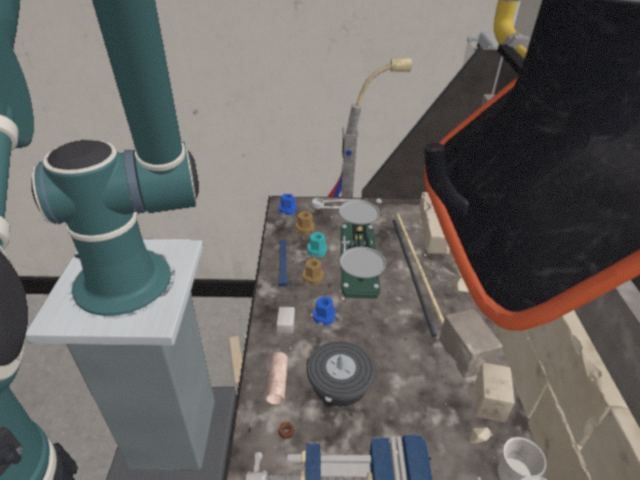

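Scene view: bronze castings at (257,310) and (342,277). Look-alikes are turquoise (294,289) and blue (219,340), (387,265). In the side view bronze is at (305,222) and (314,270), turquoise (317,244), blue (288,204) and (324,310), turntable (340,372), balance pans (360,212) and (362,263). The two bronze ones fit the description, and I'll confirm them with a crop.

```bash
cat > h.py <<'E'
import numpy as np,cv2
from scipy.spatial.transform import Rotation as R
from workcell import readout, read_camera
def ray(c,u,v):
    x=(u-c["cx"])/c["fx"]; y=(v-c["cy"])/c["fy"]
    if c.get("fish"):
        r=np.hypot(x,y); d=np.array([np.sin(r)*x/(r+1e-9),np.sin(r)*y/(r+1e-9),np.cos(r)])
    else: d=np.array([x,y,1.])
    return np.array(c["origin"]),R.from_rotvec(c["attitude"]).apply(d)
def onz(c,u,v,z):
    o,d=ray(c,u,v); return o+d*(z-o[2])/d[2]
def proj(c,P):
    p=R.from_rotvec(c["attitude"]).inv().apply(np.atleast_2d(P)-np.array(c["origin"]))
    if c.get("fish"):
        n=np.hypot(p[:,0],p[:,1]);k=np.arctan2(n,p[:,2])/(n+1e-12)
        return np.c_[c["fx"]*p[:,0]*k+c["cx"],c["fy"]*p[:,1]*k+c["cy"]]
    return np.c_[c["fx"]*p[:,0]/p[:,2]+c["cx"],c["fy"]*p[:,1]/p[:,2]+c["cy"]]
def cam(n):
    c=read_camera(n); c["fish"]=n=="wrist"; return c
E
python3 - <<'E'
from h import *
c=cam("side"); s=cam("scene"); w=cam("wrist")
cv2.imwrite("pics/w0.png",w["color"]); print(w["fx"],w["cx"],w["cy"],w["origin"],w["attitude"])
cr=cv2.resize(c["color"][185:410,255:400],None,fx=2.6,fy=2.6,interpolation=cv2.INTER_CUBIC)
cr2=cv2.resize(s["color"][215:365,180:420],None,fx=1.7,fy=1.7,interpolation=cv2.INTER_CUBIC)
out=np.zeros((585,800,3),np.uint8); out[:,:377]=cr[:585,:377]; out[:255,384:792]=cr2[:255,:408]; cv2.imwrite("pics/crop1.png",out)
for n,u,v,z in[("b1",306,214,.044),("b2",314,262,.044),("tq",318,236,.044),("panL",360,212,.076),("panR",362,263,.076),("table",341,366,.05),("blue2",325,300,.044)]: print(n,onz(c,u,v,z).round(3))
for n,u,v,z in[("b1",257,297,.044),("b2",343,266,.044),("panL",243,251,.076),("panR",330,231,.076)]: print(n,onz(s,u,v,z).round(3))
E
```

```text
371.64829954431775 316.84890754032307 237.21736392484777 [ 0.28581107 -0.61479508  0.3719302 ] [ 2.36865045 -1.68586347 -0.23723991]
b1 [0.416 0.215 0.044]
b2 [0.439 0.027 0.044]
tq [0.447 0.123 0.044]
panL [0.552 0.183 0.076]
panR [ 0.544 -0.011  0.076]
table [ 0.491 -0.264  0.05 ]
blue2 [ 0.463 -0.093  0.044]
b1 [0.417 0.201 0.044]
b2 [0.44  0.013 0.044]
panL [0.542 0.179 0.076]
panR [ 0.536 -0.011  0.076]
```

View pics/crop1.png

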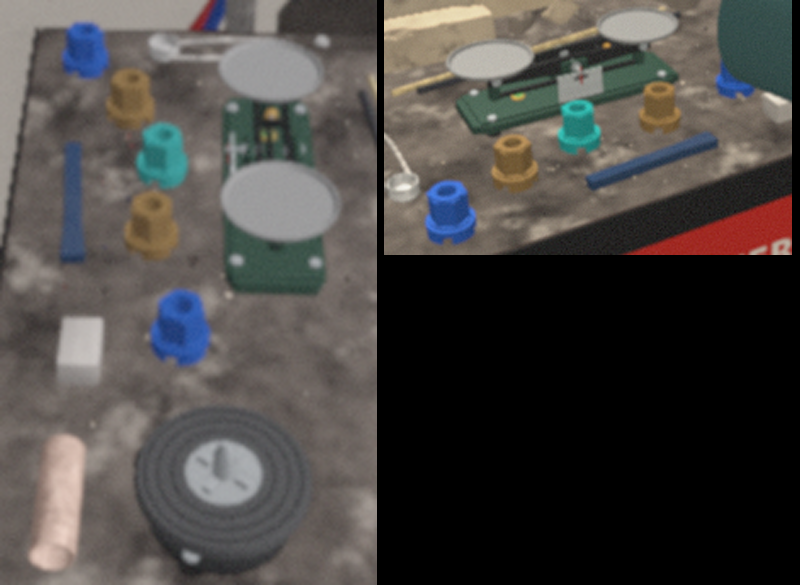

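View pics/w0.png

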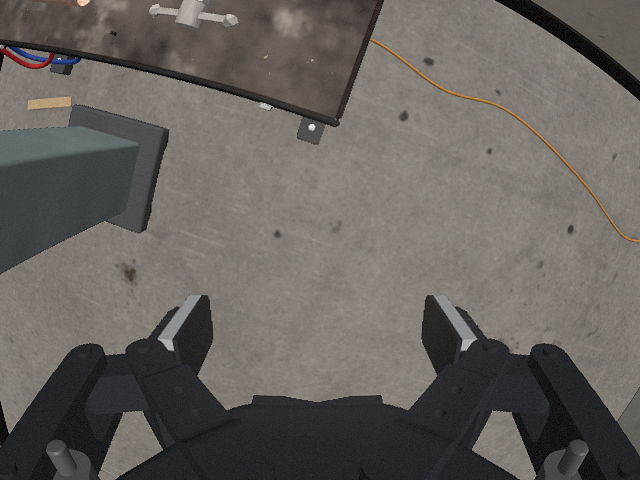

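The crop confirms the two bronze couplings at side (306,222) and (314,270); the turquoise one stands between them and the blue ones on either side. The wrist view shows only the cart, so I'll move to a vantage point above the work.

```bash
cat >> h.py <<'E'
def plan(x,y,z,yaw,base=None):
    """shift/turn in tool axes from present pose to a tool-down pose with tool x at yaw(deg)"""
    s=readout.read_state(); r=R.from_rotvec(s["tcp_rot"])
    t=R.from_euler('z',yaw,degrees=True)*R.from_euler('x',180,degrees=True)
    d=r.inv().apply(np.array([x,y,z])-s["tool_pos"]); w=(r.inv()*t).as_rotvec(degrees=True)
    print("d(mm)",(d*1e3).round(1),"w",w.round(2)); return d,w
def st():
    s=readout.read_state(); m=R.from_rotvec(s["tcp_rot"]).as_matrix()
    print("t",round(s["time"],2),"pos",s["tool_pos"].round(4),"yaw",np.degrees(np.arctan2(m[1,0],m[0,0])).round(2),"tilt",m[:,2].round(3),"F",s["wrist_force"].round(2),"T",s["torque"].round(3),"wid",round(s["width"],3),"grip",round(s["grip_force"],1),"q",s["q"].round(2))
E
python3 - <<'E'
from h import *
st(); plan(.40,-.35,.25,54); plan(.45,-.06,.25,90)
c=cam("side"); s=cam("scene")
for a,b in[((430,165),(285,106)),((510,325),(440,90))]:
    o1,d1=ray(c,*a);o2,d2=ray(s,*b); A=np.c_[d1,-d2]; t=np.linalg.lstsq(A,o2-o1,rcond=None)[0]; print(o1+t[0]*d1,o2+t[1]*d2)
E
```

```text
t 0.25 pos [ 0.2204 -0.6376  0.2476] yaw 19.07 tilt [-0.     0.001 -1.   ] F [-0.92 -0.61 -0.05] T [ 0.022 -0.004  0.009] wid 1.001 grip 0.0 q [-1.27  0.26  1.6  -0.    1.27 -0.04]
d(mm) [ 263.7 -213.2   -2.1] w [-6.000e-02 -2.000e-02 -3.493e+01]
d(mm) [ 405.7 -470.9   -1.8] w [-5.000e-02 -4.000e-02 -7.093e+01]
[0.6582575  0.01487359 0.30623629] [0.66303195 0.02007826 0.31783063]
[ 0.68604844 -0.39137966  0.30999317] [ 0.68080398 -0.39588876  0.30309099]
```

jog_arm --deltas '[0.03,-0.024,0,0,0,-4,0.3,0.07,-0.055,0,0,0,-9,0.3,0.11,-0.088,0,0,0,-14,0.3,0.15,-0.12,0,0,0,-19,0.3,0.19,-0.15,0,0,0,-25,0.3,0.23,-0.18,0,0,0,-31,0.3,0.26,-0.215,0,0,0,-37,0.3,0.28,-0.25,0,0,0,-43,0.3]'

```text
time: 1.15
tool_pos: [0.4048, -0.308, 0.2485]
tcp_rot: [2.687, 1.627, 0.002]
wrist_force: [0.5, 1.0, -0.4]
width: 0.653
grip_force: 0.0
```

```bash
python3 - <<'E'
from h import *
st(); plan(.45,-.06,.25,90)
E
```

```text
t 1.15 pos [ 0.4048 -0.308   0.2485] yaw 62.39 tilt [ 0.001  0.    -1.   ] F [ 0.5   0.98 -0.36] T [-0.013 -0.05   0.073] wid 0.653 grip 0.0 q [-0.7  -0.05  1.95  0.    1.24 -0.22]
d(mm) [240.7 -74.9  -1.4] w [ 6.000e-02 -2.000e-02 -2.761e+01]
```

jog_arm --deltas '[0.04,-0.012,0,0,0,-5,0.3,0.08,-0.025,0,0,0,-10,0.3,0.12,-0.037,0,0,0,-15,0.3,0.16,-0.05,0,0,0,-20,0.3,0.2,-0.062,0,0,0,-24,0.3,0.24,-0.075,0,0,0,-27.6,0.3,0.24,-0.075,0,0,0,-27.6,0.3]'

```text
time: 1.85
tool_pos: [0.45, -0.0589, 0.2486]
tcp_rot: [-2.22, -2.222, -0.003]
wrist_force: [0.1, -0.1, 0.6]
width: 0.647
grip_force: 0.0
```

```bash
python3 - <<'E'
from h import *
c=cam("wrist"); st(); cv2.imwrite("pics/w1.png",c["color"]); 
print(proj(c,[[.417,.207,.046],[.44,.02,.046],[.545,.18,.076],[.54,-.011,.076],[.491,-.264,.05]]).round())
import pickle; c2={k:c[k] for k in c}; pickle.dump(c2,open("w1.pkl","wb"))
E
```

```text
t 1.9 pos [ 0.4498 -0.061   0.2485] yaw 89.93 tilt [ 0.001  0.    -1.   ] F [-0.36 -0.22 -0.45] T [-0.016 -0.046 -0.026] wid 0.649 grip 0.0 q [-0.19 -0.17  2.05  0.    1.25 -0.19]
[[281. -65.]
 [305. 124.]
 [429. -50.]
 [427. 164.]
 [353. 396.]]
```

View pics/w1.png

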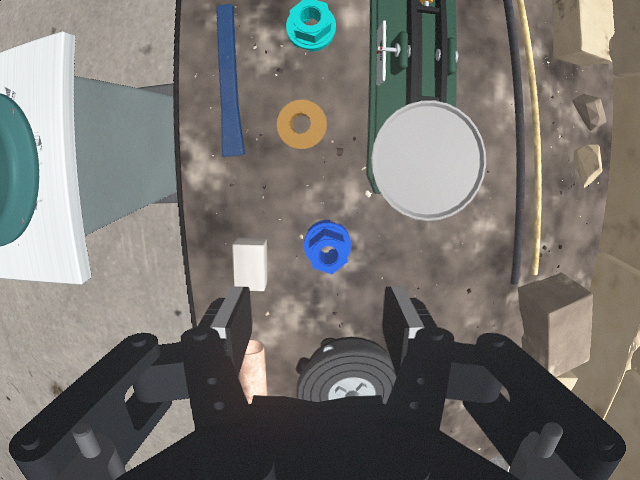

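Wrist view: casting b2 at (302,124), turquoise (311,24), blue (327,247), right pan (429,160), turntable (350,385). I'll enhance b2 to get its hex angle.

```bash
python3 - <<'E'
from h import *
import pickle; c=pickle.load(open("w1.pkl","rb")); im=c["color"]
p=im[90:160,265:340].astype(float)
o=[]
for k in range(3):
    a=p[...,k]; m=p[...,2]>p[...,0]+60
    lo,hi=np.percentile(a[m],[3,97]); o.append(np.clip((a-lo)/(hi-lo),0,1)*255)
o=np.hstack([cv2.resize(x.astype(np.uint8),None,fx=3.5,fy=3.5,interpolation=cv2.INTER_CUBIC) for x in o])
cv2.imwrite("pics/c2.png",o)
hsv=cv2.cvtColor(im,cv2.COLOR_BGR2HSV)
m=((hsv[...,0]>8)&(hsv[...,0]<25)&(hsv[...,1]>110)).astype(np.uint8); m[:, :260]=0;m[:,345:]=0;m[200:]=0
n,l,s,ct=cv2.connectedComponentsWithStats(m); print(s[1:][s[1:,4]>50],ct[1:][s[1:,4]>50])
print(onz(c,302,124,.014).round(4),onz(c,302,123,.046).round(4),onz(c,429,160,.076).round(4), onz(c,*ct[np.argmax(s[1:,4])+1],.02).round(4))
E
```

```text
[[ 277  100   50   49 1645]] [[301.32218845 123.91793313]]
[0.4359 0.0211 0.014 ] [0.4371 0.0211 0.046 ] [ 0.542  -0.0074  0.076 ] [0.4355 0.0211 0.02  ]
```

View pics/c2.png

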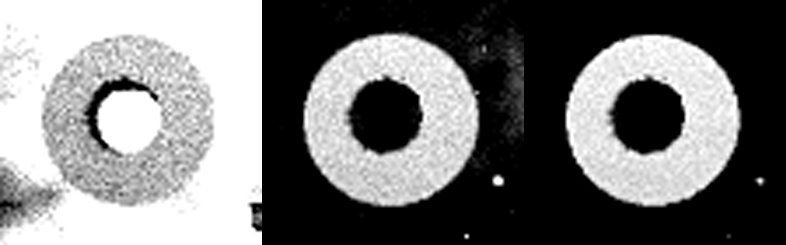

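The bronze ring is b2 seen straight along its axis, which hides the hub sides. I'll go to pregrasp height, where the view is oblique, and fit the hex angle there.

jog_arm --deltas '[0.025,-0.004,0.035,0,0,0,0.3,0.055,-0.009,0.075,0,0,0,0.3,0.082,-0.013,0.113,0,0,0,0.3,0.082,-0.013,0.118,0,0,0,0.3,0.082,-0.013,0.118,0,0,0,0.3]'

```text
time: 2.4
tool_pos: [0.436, 0.0183, 0.129]
tcp_rot: [-2.227, -2.214, 0.004]
wrist_force: [0.4, 0.1, 1.0]
width: 0.653
grip_force: 0.0
```

```bash
cat >> h.py <<'E'
def hexpts(x,y,z,phi,r=17/np.cos(np.pi/6)/1e3):
    a=np.radians(phi+30+60*np.arange(6)); return np.c_[x+r*np.cos(a),y+r*np.sin(a),np.full(6,z)]
def hullmask(sh,c,P):
    m=np.zeros(sh,np.uint8); S=8
    q=cv2.convexHull((proj(c,P)*S).astype(np.int32)); cv2.fillConvexPoly(m,q,1,shift=3); return m.astype(bool)
def circ(x,y,z,r): a=np.linspace(0,2*np.pi,60); return np.c_[x+r*np.cos(a),y+r*np.sin(a),np.full(60,z)]
def hexcost(c,g,x,y,z0,phi):
    """within-label brightness variance of hub faces/top/flange/background under the model"""
    sh=g.shape; lab=np.zeros(sh,int)
    fl=hullmask(sh,c,np.r_[circ(x,y,z0,.024),circ(x,y,z0+.014,.024)]); roi=cv2.dilate(fl.astype(np.uint8),np.ones((7,7)))
    hub=hullmask(sh,c,np.r_[hexpts(x,y,z0+.0165,phi),hexpts(x,y,z0+.045,phi)]); roi=(roi>0)|hub
    lab[fl]=1; lab[hullmask(sh,c,circ(x,y,z0+.014,.024))]=2
    o=np.array(c["origin"]);t=hexpts(x,y,z0+.046,phi);b=hexpts(x,y,z0+.0165,phi)
    for i in range(6):
        j=(i+1)%6; n=t[i]+t[j]-2*np.array([x,y,z0+.046])
        if (o-t[i])@n>0: lab[hullmask(sh,c,np.array([t[i],t[j],b[i],b[j]]))]=3+i
    lab[hullmask(sh,c,t)]=9; lab[hullmask(sh,c,circ(x,y,z0+.046,.009))]=10
    L=lab[roi];G=g[roi].astype(float); n=np.bincount(L,minlength=11); m=np.bincount(L,G,11)/np.maximum(n,1)
    return ((G-m[L])**2).mean(), lab
def fithex(c,x,y,z0,span=.006):
    from scipy.optimize import minimize
    g=cv2.cvtColor(c["color"],cv2.COLOR_BGR2GRAY)
    best=[]
    xy=min((hexcost(c,g,x+a,y+b,z0,0)[0],x+a,y+b) for a in np.arange(-span,span+.001,.002) for b in np.arange(-span,span+.001,.002))[1:]
    for p in range(-30,30,5):
        r=minimize(lambda v:hexcost(c,g,v[0]*1e-3,v[1]*1e-3,z0,v[2])[0],[xy[0]*1e3,xy[1]*1e3,p],method="Nelder-Mead",options=dict(initial_simplex=np.array([xy[0]*1e3,xy[1]*1e3,p])+np.array([[0,0,0],[2,0,0],[0,2,0],[0,0,5]]),maxiter=60))
        best.append((r.fun,*r.x))
    best.sort(); print(np.round(best[:4],2)); return best[0]
E
python3 - <<'E'
from h import *
c=cam("wrist"); st(); f=fithex(c,.4365,.021,0)
im=c["color"].copy(); 
for z,ph in((.046,f[3]),(.0165,f[3])):
    cv2.polylines(im,[proj(c,hexpts(f[1]/1e3,f[2]/1e3,z,ph)).astype(np.int32)],True,(0,255,0) if z>.03 else (255,255,0),1)
u=proj(c,[[f[1]/1e3,f[2]/1e3,.03]])[0].astype(int); a=slice(max(u[1]-60,0),u[1]+60); b=slice(u[0]-65,u[0]+65)
cv2.imwrite("pics/f1.png",cv2.resize(np.hstack([c["color"][a,b],im[a,b]]),None,fx=3,fy=3))
E
```

```text
t 2.45 pos [0.4376 0.0179 0.1307] yaw 89.63 tilt [ 0.    -0.001 -1.   ] F [ 0.47 -0.23  0.31] T [-0.02   0.016 -0.035] wid 0.65 grip 0.0 q [-0.02 -0.08  2.21 -0.    1.01 -0.01]
[[168.12 435.21  21.32  -4.04]
 [168.46 435.14  21.34  55.21]
 [169.16 435.18  21.33  -4.03]
 [169.74 435.15  21.57  -4.17]]
```

View pics/f1.png

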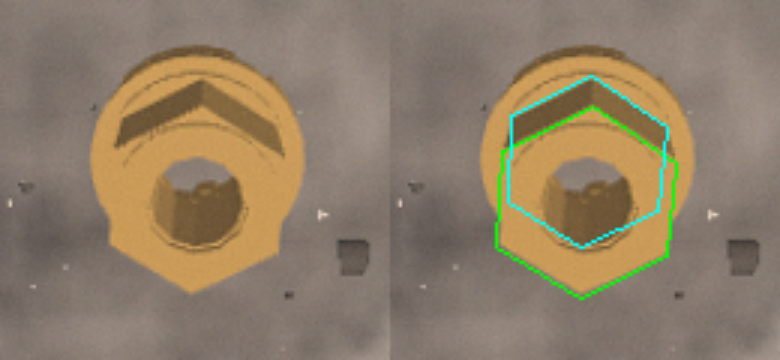

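The fit matches: b2 at (0.4352, 0.0213) with flats at -4°. I'll descend and grip.

jog_arm --deltas '[0.003,-0.002,0.03,0,0,3.8,0.3,0.003,-0.002,0.06,0,0,3.8,0.3,0.003,-0.002,0.085,0,0,3.8,0.3,0.003,-0.002,0.095,0,0,3.8,0.3,0.003,-0.002,0.096,0,0,3.8,0.3,0.003,-0.002,0.096,0,0,3.8,-1,0.003,-0.002,0.096,0,0,3.8,-1,0.003,-0.002,0.096,0,0,3.8,-1]' --squeeze 45

```text
time: 3.25
tool_pos: [0.4368, 0.0217, 0.0361]
tcp_rot: [2.298, 2.138, 0.003]
wrist_force: [-1.3, -2.7, 7.2]
width: 0.387
grip_force: 45.6
```

```bash
python3 - <<'E'
from h import *
st(); plan(.542,-.0074,.16,86)
E
```

```text
t 3.25 pos [0.4368 0.0217 0.0361] yaw 85.88 tilt [ 0.003 -0.001 -1.   ] F [-1.34 -2.75  7.22] T [-0.35   0.214 -0.023] wid 0.387 grip 45.6 q [-0.01  0.06  2.28 -0.    0.8   0.07]
d(mm) [ -21.5  107.4 -123.5] w [ 0.19  0.02 -0.12]
```

jog_arm --deltas '[0,0,-0.02,0,0,0,-1,0,0,-0.05,0,0,0,-1,0,0.005,-0.085,0,0,0,-1,-0.006,0.03,-0.115,0,0,0,-1,-0.013,0.065,-0.123,0,0,0,-1,-0.019,0.095,-0.123,0,0,0,-1,-0.0215,0.107,-0.123,0,0,0,-1,-0.0215,0.107,-0.123,0,0,0,-1]'

```text
time: 4.05
tool_pos: [0.5411, -0.0073, 0.1571]
tcp_rot: [-2.3, -2.139, 0.0]
wrist_force: [0.4, 0.3, -3.8]
width: 0.394
grip_force: 46.1
```

```bash
python3 - <<'E'
from h import *
c=cam("wrist"); st(); c=cam("wrist"); st()
cv2.imwrite("pics/w3.png",c["color"])
import pickle; pickle.dump(dict(c),open("w3.pkl","wb"))
s=cam("side"); cv2.imwrite("pics/s3.png",s["color"]); st()
u=proj(s,[[.542,-.0074,.076]])[0].astype(int)
a=s["color"][180:340,290:420]
w=c["color"]
out=np.zeros((480,640+390,3),np.uint8); out[:,:640]=w; out[:,640:]=cv2.resize(a,None,fx=3,fy=3)[:480]
cv2.imwrite("pics/v3.png",cv2.resize(out,(800,373),interpolation=cv2.INTER_AREA))
E
```

```text
t 4.1 pos [ 0.5394 -0.007   0.1564] yaw 85.85 tilt [-0.003  0.    -1.   ] F [-0.49 -0.46 -3.92] T [0.009 0.066 0.056] wid 0.39 grip 46.1 q [-0.06  0.09  1.99  0.    1.07  0.01]
t 4.15 pos [ 0.5385 -0.0068  0.1561] yaw 85.86 tilt [-0.003  0.    -1.   ] F [-0.07  0.19 -4.  ] T [-0.016 -0.006  0.064] wid 0.386 grip 46.1 q [-0.06  0.09  1.99  0.    1.07  0.01]
t 4.2 pos [ 0.5382 -0.0067  0.1561] yaw 85.88 tilt [-0.003  0.    -1.   ] F [ 0.56 -0.53 -3.11] T [ 0.005 -0.004  0.004] wid 0.387 grip 46.1 q [-0.06  0.09  1.99  0.    1.07  0.01]
```

View pics/v3.png

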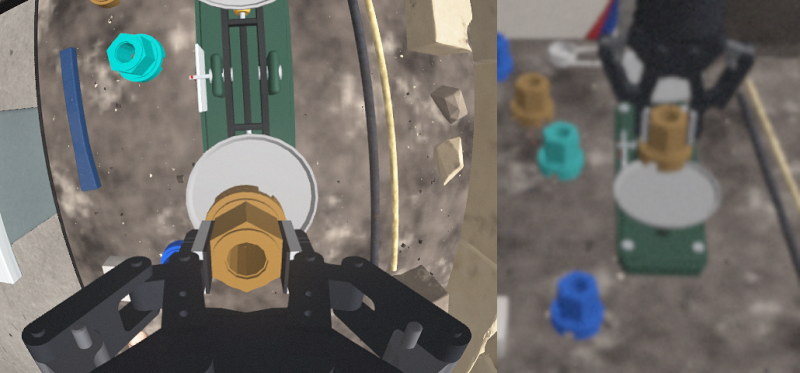

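The casting is held above the right pan. The pan's outline spans wrist columns about 241–408 with its top at row 175, and the left pan's lower edge shows at column 309, row 10. Weight is about 3.7 N. Next, I'll work out the pan centres.

```bash
cat > pan.py <<'E'
from h import *
import pickle,sys
from scipy.optimize import minimize
c=pickle.load(open("w3.pkl","rb")); hsv=cv2.cvtColor(c["color"],cv2.COLOR_BGR2HSV).astype(int)
m=((hsv[...,1]<18)&(hsv[...,2]>140)&(hsv[...,2]<235))
for nm,x,y,box in(("R",.54,-.008,(slice(165,260),slice(225,420))),("L",.545,.183,(slice(0,30),slice(225,420)))):
    b=np.zeros(m.shape,bool); b[box]=1
    # ignore below pan mid (gripper)
    def cost(v):
        k=hullmask(m.shape,c,circ(v[0]/1e3,v[1]/1e3,.0795,.05)); return ((k!=m)&b).sum()
    g=min((cost((x*1e3+i,y*1e3+j)),x*1e3+i,y*1e3+j) for i in range(-12,13) for j in range(-14,15)); print(nm,g,m[box].sum())
p=readout.read_state(); print(p["tool_pos"])
E
python3 pan.py
```

```text
R (np.int64(1827), 543.0, -8.0) 10365
L (np.int64(86), 547.0, 182.0) 817
[ 0.53824982 -0.00668286  0.15608885]
```

jog_arm --deltas '[-0.001,0.004,0.018,0,0,0,-1,-0.001,0.004,0.032,0,0,0,-1,-0.001,0.004,0.038,0,0,0,-1,-0.001,0.004,0.041,0,0,0,-1,-0.001,0.004,0.044,0,0,0,-1,-0.001,0.004,0.046,0,0,0,-1,-0.001,0.004,0.048,0,0,0,-1,-0.001,0.004,0.05,0,0,0,-1]'

```text
time: 5.0
tool_pos: [0.5447, -0.0084, 0.1077]
tcp_rot: [2.3, 2.139, 0.001]
wrist_force: [0.4, 0.4, -2.3]
width: 0.385
grip_force: 46.1
```

jog_arm --deltas '[0,0,0.001,0,0,0,-1,0,0,0.002,0,0,0,-1,0,0,0.002,0,0,0,-1]'

```text
time: 5.3
tool_pos: [0.5442, -0.0084, 0.1052]
tcp_rot: [-2.3, -2.14, 0.0]
wrist_force: [-0.3, -0.6, -2.6]
width: 0.386
grip_force: 46.0
```

```bash
python3 - <<'E'
from h import *
st()
E
```

```text
t 5.3 pos [ 0.5442 -0.0084  0.1052] yaw 85.87 tilt [-0. -0. -1.] F [-0.26 -0.56 -2.63] T [ 0.012  0.009 -0.022] wid 0.386 grip 46.0 q [-0.06  0.15  2.02 -0.    0.97  0.01]
```

jog_arm --deltas '[0,0,0.001,0,0,0,-1,0,0,0.002,0,0,0,-1,0,0,0.002,0,0,0,-1]'

```text
time: 5.6
tool_pos: [0.5441, -0.0084, 0.1031]
tcp_rot: [-2.3, -2.14, 0.0]
wrist_force: [0.2, -1.0, -2.6]
width: 0.389
grip_force: 46.0
```

jog_arm --deltas '[0,0,0.001,0,0,0,-1,0,0,0.001,0,0,0,-1]'

```text
time: 5.8
tool_pos: [0.5441, -0.0084, 0.1021]
tcp_rot: [-2.3, -2.14, 0.0]
wrist_force: [0.2, 0.7, -3.5]
width: 0.387
grip_force: 46.0
```

jog_arm --deltas '[0,0,0,0,0,0,0.1,0,0,0,0,0,0,0.2,0,0,-0.005,0,0,0,0.3,0,0,-0.03,0,0,0,0.3,0,0,-0.06,0,0,0,0.3,0.03,-0.02,-0.07,0,0,0,0.3,0.06,-0.042,-0.07,0,0,0,0.3,0.095,-0.067,-0.07,0,0,0,0.3]'

```text
time: 6.6
tool_pos: [0.4849, 0.0917, 0.1741]
tcp_rot: [2.301, 2.136, 0.004]
wrist_force: [0.2, 0.5, 0.1]
width: 0.65
grip_force: 0.0
```

jog_arm --deltas '[0.035,-0.025,0,0,0,0,0.3,0.07,-0.05,0.01,0,0,0,0.3,0.095,-0.066,0.02,0,0,0,0.3,0.109,-0.075,0.04,0,0,0,0.3,0.109,-0.075,0.04,0,0,0,0.3]'

```text
time: 7.1
tool_pos: [0.4146, 0.2062, 0.1306]
tcp_rot: [-2.295, -2.142, 0.005]
wrist_force: [-0.5, -1.9, 0.6]
width: 0.647
grip_force: 0.0
```

```bash
python3 - <<'E'
from h import *
c=cam("wrist"); st(); f=fithex(c,.417,.206,0,.01)
im=c["color"].copy(); 
for z,ph in((.046,f[3]),(.0165,f[3])):
    cv2.polylines(im,[proj(c,hexpts(f[1]/1e3,f[2]/1e3,z,ph)).astype(np.int32)],True,(0,255,0) if z>.03 else (255,255,0),1)
s=cam("side")
out=np.hstack([im[80:400,120:520],cv2.resize(s["color"][190:310,290:410],None,fx=320/120,fy=320/120)])
cv2.imwrite("pics/f2.png",out); st(); plan(f[1]/1e3,f[2]/1e3,.035,90+f[3])
E
```

```text
t 7.15 pos [0.416  0.2056 0.1317] yaw 86.01 tilt [-0.002 -0.001 -1.   ] F [ 0.38  0.42 -0.28] T [-0.003  0.007 -0.045] wid 0.648 grip 0.0 q [ 0.41 -0.03  2.16 -0.    1.01  0.48]
[[167.1  411.15 209.68  39.01]
 [167.8  411.25 209.61 -22.22]
 [168.11 411.1  209.54 -21.08]
 [168.14 411.25 209.61 -19.5 ]]
t 7.2 pos [0.4173 0.2054 0.1326] yaw 85.94 tilt [ 0. -0. -1.] F [0.62 0.12 0.18] T [-0.022 -0.02  -0.041] wid 0.652 grip 0.0 q [ 0.4  -0.03  2.16 -0.    1.01  0.48]
d(mm) [ 3.9 -6.4 97.6] w [-0.000e+00  2.000e-02 -4.307e+01]
```

View pics/f2.png

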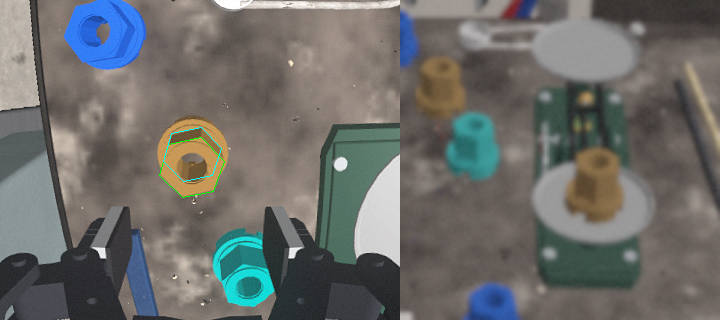

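b1 fits at (0.411, 0.2097) with flats at -21°. Casting b2 stands mid-pan on the lowered right pan.

jog_arm --deltas '[0.004,-0.006,0.02,0,0,8.5,0.3,0.004,-0.006,0.045,0,0,17,0.3,0.004,-0.006,0.07,0,0,17,0.3,0.004,-0.006,0.088,0,0,17,0.3,0.004,-0.006,0.095,0,0,17,0.3,0.004,-0.006,0.095,0,0,17,-1,0.004,-0.006,0.095,0,0,17,-1,0.004,-0.006,0.095,0,0,17,-1]' --squeeze 45

```text
time: 8.0
tool_pos: [0.4126, 0.2098, 0.0383]
tcp_rot: [2.591, 1.776, 0.003]
wrist_force: [1.1, -0.5, -1.9]
width: 0.387
grip_force: 47.7
```

```bash
python3 - <<'E'
from h import *
st(); plan(.547,.182,.16,69)
E
```

```text
t 8.0 pos [0.4126 0.2098 0.0383] yaw 68.85 tilt [ 0.002  0.001 -1.   ] F [ 1.15 -0.46 -1.88] T [-0.109 -0.261  0.017] wid 0.387 grip 47.7 q [ 0.42  0.1   2.23 -0.    0.81  0.79]
d(mm) [  22.7  135.6 -121.5] w [ 0.09 -0.07 -0.15]
```

jog_arm --deltas '[0,0,-0.025,0,0,0,-1,0,0,-0.06,0,0,0,-1,0.002,0.012,-0.1,0,0,0,-1,0.007,0.045,-0.121,0,0,0,-1,0.014,0.085,-0.121,0,0,0,-1,0.02,0.12,-0.121,0,0,0,-1,0.0227,0.1355,-0.121,0,0,0,-1,0.0227,0.1355,-0.121,0,0,0,-1]'

```text
time: 8.8
tool_pos: [0.5479, 0.1815, 0.1585]
tcp_rot: [2.592, 1.774, 0.001]
wrist_force: [-0.5, 0.5, -4.5]
width: 0.386
grip_force: 47.6
```

```bash
python3 - <<'E'
from h import *
for i in range(3):
    c=cam("wrist"); st()
E
```

```text
t 8.85 pos [0.546  0.1817 0.1579] yaw 68.8 tilt [-0.002 -0.    -1.   ] F [-1.24 -0.09 -4.06] T [ 0.021  0.046 -0.066] wid 0.388 grip 47.6 q [0.28 0.15 1.91 0.   1.08 0.65]
t 8.9 pos [0.5448 0.1819 0.1576] yaw 68.84 tilt [-0.003 -0.    -1.   ] F [-0.04 -0.13 -4.57] T [-0.018  0.054 -0.025] wid 0.391 grip 47.6 q [0.28 0.15 1.91 0.   1.08 0.65]
t 8.95 pos [0.5444 0.182  0.1575] yaw 68.87 tilt [-0.003 -0.    -1.   ] F [ 0.12  0.17 -4.18] T [-0.008  0.015  0.021] wid 0.385 grip 47.6 q [0.28 0.15 1.91 0.   1.08 0.65]
```

jog_arm --deltas '[0,0.001,0.012,0,0,0,-1,0,0.001,0.022,0,0,0,-1,0,0.001,0.028,0,0,0,-1,0,0.001,0.031,0,0,0,-1,0,0.001,0.033,0,0,0,-1,0,0.001,0.035,0,0,0,-1,0,0.001,0.037,0,0,0,-1,0,0.001,0.037,0,0,0,-1]'

```text
time: 9.75
tool_pos: [0.5473, 0.1819, 0.1216]
tcp_rot: [-2.591, -1.776, -0.001]
wrist_force: [-2.0, 0.6, -1.0]
width: 0.388
grip_force: 47.9
```

jog_arm --deltas '[0,0,0.001,0,0,0,-1,0,0,0.002,0,0,0,-1,0,0,0.003,0,0,0,-1,0,0,0.004,0,0,0,-1,0,0,0.005,0,0,0,-1,0,0,0.006,0,0,0,-1,0,0,0.007,0,0,0,-1,0,0,0.007,0,0,0,-1]'

```text
time: 10.55
tool_pos: [0.5474, 0.1817, 0.1142]
tcp_rot: [2.591, 1.776, 0.001]
wrist_force: [0.0, 1.3, -0.9]
width: 0.386
grip_force: 47.9
```

```bash
python3 - <<'E'
from h import *
for i in range(4):
    c=cam("side"); s=readout.read_state(); print(s["tool_pos"].round(4),s["wrist_force"].round(2))
E
```

```text
[0.5474 0.1817 0.1143] [ 0.98  0.51 -1.06]
[0.5474 0.1817 0.1144] [ 0.08  2.53 -1.05]
[0.5474 0.1817 0.1144] [ 0.68  0.63 -1.98]
[0.5474 0.1817 0.1145] [ 0.58  2.23 -1.73]
```

At about level the arm still carries some 1.3 N, so b1 looks heavier. I'll follow the pan down and let go near the stop.

jog_arm --deltas '[0,0,0.001,0,0,0,-1,0,0,0.002,0,0,0,-1,0,0,0.003,0,0,0,-1,0,0,0.0045,0,0,0,-1,0,0,0.006,0,0,0,-1,0,0,0.007,0,0,0,-1,0,0,0.0075,0,0,0,-1,0,0,0.0075,0,0,0,-1]'

```text
time: 11.55
tool_pos: [0.5471, 0.1815, 0.1067]
tcp_rot: [2.591, 1.776, -0.0]
wrist_force: [2.5, -0.4, -1.3]
width: 0.388
grip_force: 47.8
```

jog_arm --deltas '[0,0,0,0,0,0,0,0,0,0,0,0,0,0.1,0,0,0,0,0,0,0.3,0,0,-0.015,0,0,0,0.3,0,0,-0.035,0,0,0,0.3,0,0,-0.05,0,0,0,0.3,0,0,-0.05,0,0,0,0.3,0,0,-0.05,0,0,0,0.3]'

```text
time: 12.35
tool_pos: [0.5475, 0.1818, 0.1577]
tcp_rot: [2.591, 1.776, 0.002]
wrist_force: [-0.4, -0.2, -0.5]
width: 0.649
grip_force: 0.0
```

jog_arm --deltas '[0,0,0,0,0,0,0.3,0,0,0,0,0,0,0.3,0,0,0,0,0,0,0.3,0,0,0,0,0,0,0.3,0,0,0,0,0,0,0.3,0,0,0,0,0,0,0.3]'

```text
time: 12.95
tool_pos: [0.5471, 0.1817, 0.1566]
tcp_rot: [-2.591, -1.776, 0.0]
wrist_force: [-0.7, 0.4, 0.4]
width: 0.647
grip_force: 0.0
```

```bash
python3 - <<'E'
from h import *
c=cam("wrist"); st()
for z in(.066,.086): print("L at",z,end=" "); f=fithex(c,.547,.182,z,.006)
w=c["color"]; s=cam("scene"); d=cam("side")
out=np.hstack([w[120:440,130:510],cv2.resize(s["color"][205:305,205:365],None,fx=2.0,fy=2.0,interpolation=cv2.INTER_CUBIC).repeat(1,0)[:200].__class__((320,320,3),np.uint8)*0])
out[:200,380:700]=cv2.resize(s["color"][205:305,205:365],(320,200),interpolation=cv2.INTER_CUBIC)
out[200:,380:700]=cv2.resize(d["color"][195:285,325:415],(320,320),interpolation=cv2.INTER_CUBIC)[60:180]
cv2.imwrite("pics/v4.png",out)
E
```

```text
t 13.0 pos [0.5471 0.1817 0.1567] yaw 68.87 tilt [-0. -0. -1.] F [-1.    0.14  1.09] T [-0.014  0.01  -0.014] wid 0.653 grip 0.0 q [0.28 0.15 1.91 0.   1.08 0.65]
L at 0.066 [[307.61 546.17 180.96 -21.33]
 [307.81 546.19 181.    38.64]
 [309.97 546.17 180.95 -20.45]
 [310.14 546.15 181.01 -21.24]]
L at 0.086 [[550.29 549.18 187.27 -20.82]
 [550.41 549.18 187.27  39.16]
 [550.78 549.19 187.32 -20.83]
 [551.3  549.21 187.3  -20.77]]
```

View pics/v4.png

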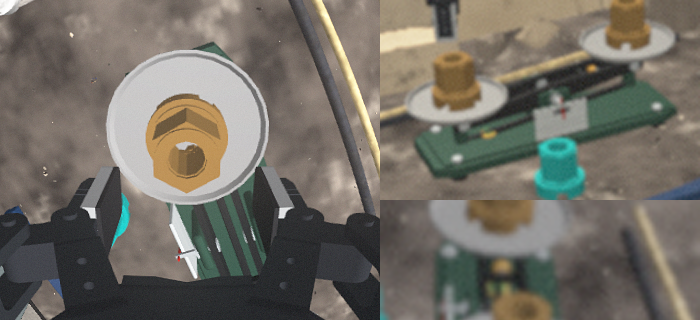

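Wrist view and fit agree: b1 on the left pan sits at 66 mm, the lower stop (cost 308 against 550), so b1 is the heavier one. I'll cross-check from the side cameras and re-grip it.

jog_arm --deltas '[0,0,0.02,0,0,0,0.3,0,0,0.038,0,0,0,0.3,0,0,0.048,0,0,0,0.3,0,0,0.0515,0,0,0,0.3,0,0,0.0515,0,0,0,0.3,0,0,0.0515,0,0,0,-1,0,0,0.0515,0,0,0,-1,0,0,0.0515,0,0,0,-1]' --squeeze 45

```text
time: 13.9
tool_pos: [0.5478, 0.182, 0.1065]
tcp_rot: [2.591, 1.776, 0.003]
wrist_force: [-0.3, 0.0, 3.6]
width: 0.39
grip_force: 48.0
```

```bash
python3 - <<'E'
from h import *
st(); c=cam("side"); g=cv2.cvtColor(c["color"],cv2.COLOR_BGR2GRAY)
for z in(.066,.076,.086):
    print(z,min((round(hexcost(c,g,.543+i,-.008+j,z,p)[0],1),i,j,p) for i in np.arange(-.006,.007,.003) for j in np.arange(-.006,.007,.003) for p in(-4,)))
s=c["color"]; hsv=cv2.cvtColor(s,cv2.COLOR_BGR2HSV).astype(int)
m=((hsv[...,2]>105)&(hsv[...,1]<40)); b=np.zeros(m.shape,bool); b[345:395,310:375]=1; m=(m&b).astype(np.uint8)
n,l,sx,ct=cv2.connectedComponentsWithStats(m); k=1+np.argmax(sx[1:,4]); print(sx[k],ct[k],onz(c,*ct[k],.05).round(4))
print(s[366:367,305:378:3].mean(2).astype(int))
E
```

```text
t 13.9 pos [0.5478 0.182  0.1065] yaw 68.86 tilt [ 0.002  0.001 -1.   ] F [-0.35  0.    3.58] T [ 0.039  0.13  -0.043] wid 0.39 grip 48.0 q [0.28 0.21 1.95 0.   0.98 0.65]
0.066 (np.float64(250.0), np.float64(0.003000000000000001), np.float64(0.006), -4)
0.076 (np.float64(145.3), np.float64(0.003000000000000001), np.float64(0.006), -4)
0.086 (np.float64(154.0), np.float64(0.003000000000000001), np.float64(0.0), -4)
[325 354  32  26 648] [340.66049383 366.42746914] [ 0.4901 -0.2651  0.05  ]
[[108  80  81  87  84  74  83 139 167 165 160 113 135 160 167 167 169 110
   84  86  80  85  73  89  93]]
```

jog_arm --deltas '[0,0,-0.002,0,0,0,-1,0,0,-0.005,0,0,0,-1,0,0,-0.008,0,0,0,-1,0,0,-0.011,0,0,0,-1,0,0,-0.014,0,0,0,-1,0,0,-0.017,0,0,0,-1,0,0,-0.02,0,0,0,-1,0,0,-0.023,0,0,0,-1]'

```text
time: 14.75
tool_pos: [0.5469, 0.1813, 0.1283]
tcp_rot: [2.591, 1.776, -0.001]
wrist_force: [-0.5, 0.5, -3.1]
width: 0.389
grip_force: 47.1
```

```bash
python3 - <<'E'
from h import *
c=cam("wrist"); s=readout.read_state(); st()
# camera in tool frame -> pose when v4 was taken
r=R.from_rotvec(s["tcp_rot"]); off=r.inv().apply(np.array(c["origin"])-s["tool_pos"]); ra=r.inv()*R.from_rotvec(c["attitude"])
print("off",off.round(4))
t=R.from_euler('z',68.87,degrees=True)*R.from_euler('x',180,degrees=True)
k=dict(c); k["origin"]=np.array([.5471,.1817,.1567])+t.apply(off); k["attitude"]=(t*ra).as_rotvec()
g=np.zeros((480,640)); g[120:440,130:510]=cv2.imread("pics/v4.png",0)[:,:380]
for z in(.070,.072):
    A=np.arange(25,116,3); a=np.radians(A); p=proj(k,np.c_[.5462+.024*np.cos(a),.181+.024*np.sin(a),np.full(len(a),z)])
    print([(int(A[i]),int(g[int(round(q[1])),int(round(q[0]))])) for i,q in enumerate(p)])
plan(.49,.10,.20,69);plan(.465,-.33,.20,69)
E
```

```text
t 14.8 pos [0.5468 0.1815 0.1286] yaw 68.87 tilt [-0.001 -0.    -1.   ] F [ 0.34  0.09 -3.29] T [-0.032 -0.034 -0.033] wid 0.386 grip 47.1 q [ 0.28  0.18  1.94 -0.    1.02  0.65]
off [ 0.0696 -0.0004 -0.1242]
[(25, 123), (28, 98), (31, 196), (34, 204), (37, 195), (40, 204), (43, 206), (46, 200), (49, 205), (52, 118), (55, 105), (58, 113), (61, 103), (64, 108), (67, 100), (70, 95), (73, 91), (76, 91), (79, 86), (82, 90), (85, 86), (88, 90), (91, 85), (94, 101), (97, 91), (100, 98), (103, 89), (106, 93), (109, 93), (112, 81), (115, 98)]
[(25, 126), (28, 98), (31, 158), (34, 180), (37, 160), (40, 143), (43, 143), (46, 171), (49, 190), (52, 118), (55, 117), (58, 113), (61, 104), (64, 108), (67, 103), (70, 96), (73, 94), (76, 89), (79, 93), (82, 92), (85, 92), (88, 91), (91, 90), (94, 101), (97, 91), (100, 98), (103, 86), (106, 89), (109, 95), (112, 81), (115, 85)]
d(mm) [-96.5 -23.7 -71.3] w [-0.02  0.04 -0.13]
d(mm) [-506.6  108.   -71.1] w [-0.02  0.04 -0.13]
```

The flange notch is centred at world 39° with the tool at yaw 69°, so the slots lie at tool yaw minus 30° (mod 90). Now I'll carry it to the turntable.

jog_arm --deltas '[0,0,-0.02,0,0,0,-1,-0.01,-0.003,-0.05,0,0,0,-1,-0.04,-0.01,-0.071,0,0,0,-1,-0.08,-0.02,-0.073,0,0,0,-1,-0.12,-0.02,-0.073,0,0,0,-1,-0.165,-0.012,-0.073,0,0,0,-1,-0.21,0.0,-0.073,0,0,0,-1,-0.255,0.015,-0.073,0,0,0,-1]'

```text
time: 15.6
tool_pos: [0.4672, -0.0627, 0.2006]
tcp_rot: [-2.589, -1.777, 0.002]
wrist_force: [1.1, -0.4, -4.1]
width: 0.385
grip_force: 47.1
```

jog_arm --deltas '[-0.045,0.017,0,0,0,0,-1,-0.09,0.034,0,0,0,0,-1,-0.135,0.05,0,0,0,0,-1,-0.18,0.066,0,0,0,0,-1,-0.22,0.082,0,0,0,0,-1,-0.251,0.093,0,0,0,0,-1,-0.251,0.093,0,0,0,0,-1]'

```text
time: 16.3
tool_pos: [0.4643, -0.3331, 0.2005]
tcp_rot: [2.595, 1.771, -0.003]
wrist_force: [0.5, 0.1, -4.3]
width: 0.387
grip_force: 47.2
```

```bash
python3 - <<'E'
from h import *
import pickle
c=cam("wrist"); st(); c=cam("wrist"); st(); pickle.dump(dict(c),open("w5.pkl","wb"))
hsv=cv2.cvtColor(c["color"],cv2.COLOR_BGR2HSV).astype(int)
u=proj(c,[[.49,-.265,.05]])[0].round().astype(int); print("disc px",u)
x0,x1,y0,y1=u[0]-90,u[0]+90,max(u[1]-90,0),u[1]+90
g=cv2.cvtColor(c["color"],cv2.COLOR_BGR2GRAY)[y0:y1,x0:x1]; 
for row in cv2.resize(g,None,fx=1/6,fy=1/6,interpolation=cv2.INTER_AREA): print(' '.join(f"{v:3d}" for v in row))
E
```

```text
t 16.35 pos [ 0.4642 -0.3307  0.2002] yaw 68.67 tilt [-0.002  0.001 -1.   ] F [ 0.35  0.6  -3.71] T [0.075 0.003 0.045] wid 0.387 grip 47.2 q [-0.66  0.1   1.88 -0.    1.16 -0.29]
t 16.4 pos [ 0.4643 -0.3292  0.2001] yaw 68.75 tilt [-0.002  0.002 -1.   ] F [ 0.81 -0.64 -3.93] T [ 0.05  -0.005  0.021] wid 0.385 grip 47.2 q [-0.66  0.1   1.88  0.    1.16 -0.29]
disc px [318 133]
 84  96 125 134 128 110 110 106 109 117 114 115 113 106  98 102  96  86  94  97  98 106 109 113 117 118 121 128 123 123
 87  91 140 143 134 109 108 107 104 104 103 102  99 101 100 100  92  79  87  96  91  96 105 112 117 120 116 126 128 129
 99 106 136 128 130 101 111 115 105  95  98 106 107 103 100 101 107 112 108  99  90  89  99 102 109 118 118 116 121 125
101  93 102 126 122 115 128 108 100 103  97  96 102 108 112 112 106 101 100 102 112 104 100 104 105 112 112 106 107 107
 98  86 100 137 131 120 101 104  96 104 109 109 108 101  98 101 103 111 113 111 101 103 109 103 101 106 105  99 103 115
111 112 117 117 112 101 102  99 109 107  99 100 102 109 110 110 109 102 102 105 111 108  99 110 103 101 105 107 115 123

[... 2179 characters left out ...]
  97 103  98 108 107  97  97 101 107 109 108 104  98  97 103 109 106  95 107 113 128 119 105 109 105
124 119 113 109 114 104  93 107  96 102 110 108 104  98  98  97 103 108 110 108  96 101 104 114 128 142 131 117 115 105
126 118 115 114 119 107 104 106 101 104  97  99 101 105 107 104 101  95  95  97 104 105 124 128 141 155 134 118 112 102
132 119 117 118 117 109 109 125 137 134 109 102 105 102  99 100 104 104 102 107 104 113 111 113 145 164 143 120 113 102
138 133 140 127 125 119 119 140 170 187 178 152 119 109  93  86  88  97 144 140 117 114 109 110 129 157 162 130 120 105
154 153 156 142 131 132 134 143 168 192 180 158 139 116  95  87  92 104 140 149 116 111 112 120 133 152 152 120 114 105
```

```bash
python3 - <<'E'
from h import *
import pickle
c=pickle.load(open("w5.pkl","rb")); g=cv2.cvtColor(c["color"],cv2.COLOR_BGR2GRAY)
m=np.zeros_like(g); m[80:190,250:380]=(g[80:190,250:380]>165)
cs,_=cv2.findContours(m,cv2.RETR_EXTERNAL,cv2.CHAIN_APPROX_NONE); k=max(cs,key=cv2.contourArea)[:,0]
P=np.array([onz(c,*q,.05)[:2] for q in k])
A=np.c_[2*P,np.ones(len(P))]; s=np.linalg.lstsq(A,(P**2).sum(1),rcond=None)[0]; r=np.sqrt(s[2]+s[:2]@s[:2]); print("centre",s[:2].round(4),"r",r.round(4),"res",np.abs(np.hypot(*(P-s[:2]).T)-r).max().round(4))
x,y=s[:2]; gs=g.astype(np.float32)
ang=np.arange(0,360,2.); 
rs=np.arange(.012,.021,.001)
pol=[]
for rr in rs:
    a=np.radians(ang); q=proj(c,np.c_[x+rr*np.cos(a),y+rr*np.sin(a),np.full(len(a),.0555)]).astype(np.float32)
    pol.append(cv2.remap(gs,q[:,:1],q[:,1:],cv2.INTER_LINEAR)[:,0])
p=np.median(pol,0); print(np.c_[ang,p.round()].astype(int)[:,1].reshape(4,45))
E
```

```text
centre [ 0.4888 -0.2639] r 0.0261 res 0.0005
[[223 223 223 223 223 224 226 226 227 227 227 227 227 227 227 228 227 227
  226 225 227 227 228 227 226 226 226 227 226 226 227 222 207 209 216 225
  228 227 228 228 228 228 227 228 227]
 [227 227 227 226 226 225 225 225 224 224 225 223 224 223 222 221 221 221
  221 222 223 224 226 229 227 227 226 225 225 224 224 223 209 203 206 218
  220 222 222 222 222 222 222 222 222]
 [222 222 223 222 222 222 222 222 222 222 222 222 222 222 222 222 222 221
  220 218 203 203 204 222 224 224 224 224 225 224 224 226 226 221 222 221
  219 219 221 221 222 222 222 222 222]
 [222 222 222 222 222 220 221 221 222 223 222 223 222 222 222 222 221 221
  219 207 203 202 211 221 222 224 224 224 225 225 225 226 224 223 223 222
  221 221 221 221 221 222 222 222 223]]
```

The disc centre is (0.4888, -0.2639) and the dogs sit near 54° (mod 90), so about +15° of turn should be needed. I'll check where the casting sits in the grip.

```bash
python3 - <<'E'
from h import *
import pickle
c=pickle.load(open("w5.pkl","rb")); st()
o=np.array(c["origin"]); 
# TCP implied by the camera
t=R.from_euler('z',68.8,degrees=True)*R.from_euler('x',180,degrees=True)
tc=o-t.apply([.0696,-.0004,-.1242]); print("tcp at image",tc.round(4))
for h in(.039,.041): f=fithex(c,tc[0],tc[1],tc[2]-h,.004)
# bright top face & bore: contour of bore rim
hsv=cv2.cvtColor(c["color"],cv2.COLOR_BGR2HSV).astype(int)
u=proj(c,[[tc[0],tc[1],tc[2]+.006]])[0]; print("bore px",u.round(1))
b=((hsv[...,0]>8)&(hsv[...,0]<25)&(hsv[...,1]>100)&(hsv[...,2]>175)).astype(np.uint8)
x,y=u.astype(int); sub=b[y-60:y+60:4,x-60:x+60:4]
print('\n'.join(''.join('.#'[v] for v in r) for r in sub))
E
```

```text
t 16.4 pos [ 0.4643 -0.3292  0.2001] yaw 68.75 tilt [-0.002  0.002 -1.   ] F [ 0.81 -0.64 -3.93] T [ 0.05  -0.005  0.021] wid 0.385 grip 47.2 q [-0.66  0.1   1.88  0.    1.16 -0.29]
tcp at image [ 0.4646 -0.3309  0.2006]
[[ 598.6   464.46 -330.23  -17.62]
 [ 600.44  464.63 -330.16  -19.1 ]
 [ 600.51  464.56 -330.19  -19.69]
 [ 601.27  464.55 -330.18  -18.89]]
[[ 548.14  464.18 -330.88   40.57]
 [ 548.43  464.11 -331.    -18.85]
 [ 548.77  464.17 -330.86  -19.31]
 [ 548.89  464.09 -331.07  -18.92]]
bore px [318.9 332.1]
...##.##..............#####...
...###..................###...
..##.....................###..
..............##..............
............######............
...........#.......#..........
...........#########.#........
.......#.#############.#......
.....##.###############.##....
....##.########.##########....
....#.######.......#######....
....#######.........######....
....######...........#####....
.....####............#####....
....#####............#####....
....####.............#####....
.....#####............####....
.....####............#####....
.....#####.........#.#####....
.....######.#....#..######....
.....#######......#######.....
.......################.......
.........############.........
...........########...........
..............###.............
..............................
..............................
..............................
..............................
..............................
```

jog_arm --deltas '[0.03,0,0,0,0,0,-1,0.055,0,0,0,0,0,-1,0.07,-0.001,0,0,0,0,-1,0.07,-0.001,0.03,0,0,0,-1,0.07,-0.001,0.055,0,0,0,-1,0.07,-0.001,0.07,0,0,0,-1,0.07,-0.001,0.07,0,0,0,-1,0.07,-0.001,0.07,0,0,0,-1]'

```text
time: 17.2
tool_pos: [0.4898, -0.2633, 0.1315]
tcp_rot: [-2.591, -1.777, 0.0]
wrist_force: [0.1, -0.3, -3.6]
width: 0.389
grip_force: 47.1
```

```bash
python3 - <<'E'
from h import *
for i in range(3): cam("side")
st(); plan(.4888,-.2639,.125,68.8)
E
```

```text
t 17.35 pos [ 0.4908 -0.2643  0.133 ] yaw 68.86 tilt [ 0.003 -0.002 -1.   ] F [-0.69  0.29 -4.12] T [ 0.065 -0.008  0.019] wid 0.387 grip 47.1 q [-0.54  0.14  1.97 -0.    1.02 -0.17]
d(mm) [-0.3 -2.1  8. ] w [0.17 0.03 0.06]
```

jog_arm --deltas '[0,-0.001,0.003,0,0,0,-1,0,-0.001,0.006,0,0,0,-1,0,-0.001,0.006,0,0,0,-1,0,-0.001,0.006,0,0,0,-1]'

```text
time: 17.75
tool_pos: [0.4886, -0.2632, 0.1251]
tcp_rot: [-2.591, -1.776, 0.0]
wrist_force: [-0.1, 0.4, -3.7]
width: 0.385
grip_force: 47.1
```

```bash
python3 - <<'E'
from h import *
for i in range(3): cam("side"); s=readout.read_state(); print(s["tool_pos"].round(4))
plan(.4888,-.2639,.0965,68.8)
E
```

```text
[ 0.4887 -0.2632  0.1252]
[ 0.4888 -0.2632  0.1253]
[ 0.4888 -0.2632  0.1253]
d(mm) [-0.6  0.2 28.8] w [ 0.   -0.    0.06]
```

jog_arm --deltas '[-0.0006,0,0.004,0,0,0,-1,-0.0006,0,0.008,0,0,0,-1,-0.0006,0,0.012,0,0,0,-1,-0.0006,0,0.015,0,0,0,-1,-0.0006,0,0.018,0,0,0,-1,-0.0006,0,0.021,0,0,0,-1,-0.0006,0,0.024,0,0,0,-1,-0.0006,0,0.025,0,0,0,-1]'

```text
time: 18.7
tool_pos: [0.4889, -0.2638, 0.1002]
tcp_rot: [2.591, 1.776, 0.001]
wrist_force: [0.8, -0.8, -3.6]
width: 0.384
grip_force: 47.3
```

jog_arm --deltas '[0,0,0.001,0,0,0,-1,0,0,0.002,0,0,0,-1,0,0,0.002,0,0,0,-1]'

```text
time: 19.0
tool_pos: [0.4889, -0.2638, 0.0984]
tcp_rot: [2.591, 1.776, 0.001]
wrist_force: [3.0, 0.9, -3.1]
width: 0.389
grip_force: 47.2
```

jog_arm --deltas '[0,0,0.001,0,0,0,-1,0,0,0.002,0,0,0,-1,0,0,0.002,0,0,0,-1]'

```text
time: 19.3
tool_pos: [0.4889, -0.2639, 0.0968]
tcp_rot: [2.591, 1.776, 0.001]
wrist_force: [0.2, 0.6, 0.3]
width: 0.385
grip_force: 47.7
```

jog_arm --deltas '[0,0,0.001,0,0,0,-1,0,0,0.002,0,0,0,-1,0,0,0.002,0,0,0,-1]'

```text
time: 19.6
tool_pos: [0.4889, -0.2639, 0.0948]
tcp_rot: [2.591, 1.776, 0.001]
wrist_force: [0.3, 1.8, 4.4]
width: 0.387
grip_force: 48.1
```

```bash
python3 - <<'E'
from h import *
for i in range(4): cam("side"); s=readout.read_state(); print(s["tool_pos"].round(4),s["wrist_force"].round(1),s["torque"].round(2))
E
```

```text
[ 0.4889 -0.2639  0.0948] [1.  2.5 3.4] [ 0.31 -0.15 -0.04]
[ 0.4889 -0.2639  0.0947] [-0.3  1.3  3.6] [ 0.32 -0.17 -0.05]
[ 0.4889 -0.2639  0.0947] [0.3 1.9 4.6] [ 0.26 -0.17 -0.02]
[ 0.4889 -0.2639  0.0947] [0.5 1.5 4.7] [ 0.29 -0.21  0.01]
```

Contact with a push of about 8 N. I'll ease up 1 mm, then turn counter-clockwise in small steps.

jog_arm --deltas '[0,0,-0.001,0,0,0,-1,0,0,-0.001,0,0,-1.5,-1,0,0,-0.001,0,0,-3,-1,0,0,-0.001,0,0,-4.5,-1,0,0,-0.001,0,0,-4.5,-1]'

```text
time: 20.3
tool_pos: [0.4888, -0.2639, 0.0954]
tcp_rot: [2.518, 1.878, 0.0]
wrist_force: [3.6, 0.5, 1.5]
width: 0.385
grip_force: 47.7
```

```bash
python3 - <<'E'
from h import *
for i in range(3): cam("side"); st()
E
```

```text
t 20.35 pos [ 0.4888 -0.2639  0.0954] yaw 73.38 tilt [ 0.001 -0.    -1.   ] F [3.97 0.82 0.86] T [ 0.083 -0.576  0.026] wid 0.389 grip 47.7 q [-0.54  0.18  2.   -0.    0.95 -0.25]
t 20.4 pos [ 0.4888 -0.2639  0.0954] yaw 73.37 tilt [ 0.001 -0.    -1.   ] F [2.96 0.28 1.11] T [ 0.002 -0.651  0.012] wid 0.382 grip 47.7 q [-0.54  0.18  2.    0.    0.95 -0.25]
t 20.45 pos [ 0.4888 -0.2639  0.0954] yaw 73.36 tilt [ 0.001 -0.    -1.   ] F [3.44 0.42 1.47] T [-0.004 -0.628 -0.004] wid 0.388 grip 47.7 q [-0.54  0.18  2.    0.    0.95 -0.25]
```

jog_arm --deltas '[0,0.0005,0.0006,0,0,-1.5,-1,0,0.0005,0.0006,0,0,-3,-1,0,0.0005,0.0006,0,0,-3,-1]'

```text
time: 20.75
tool_pos: [0.4889, -0.2639, 0.0948]
tcp_rot: [-2.468, -1.943, 0.0]
wrist_force: [0.8, 0.7, 3.4]
width: 0.387
grip_force: 48.0
```

```bash
python3 - <<'E'
from h import *
for i in range(2): cam("side"); st()
E
```

```text
t 20.8 pos [ 0.4889 -0.2639  0.0947] yaw 76.38 tilt [-0. -0. -1.] F [-0.18  0.59  4.07] T [ 0.044 -0.31  -0.05 ] wid 0.389 grip 48.0 q [-0.54  0.19  2.   -0.    0.95 -0.3 ]
t 20.85 pos [ 0.4889 -0.2639  0.0947] yaw 76.37 tilt [-0.  0. -1.] F [0.78 0.57 3.81] T [ 0.054 -0.36  -0.013] wid 0.388 grip 48.0 q [-0.54  0.19  2.   -0.    0.95 -0.3 ]
```

jog_arm --deltas '[0,0,-0.0003,0,0,-1.5,-1,0,0,-0.0003,0,0,-3,-1,0,0,-0.0003,0,0,-3,-1]'

```text
time: 21.15
tool_pos: [0.4889, -0.2639, 0.0948]
tcp_rot: [-2.416, -2.007, 0.0]
wrist_force: [1.6, 0.1, 1.1]
width: 0.389
grip_force: 47.8
```

jog_arm --deltas '[0,0,0,0,0,-1,-1,0,0,0,0,0,-2,-1,0,0,0,0,0,-2,-1]'

```text
time: 21.45
tool_pos: [0.4888, -0.2634, 0.0943]
tcp_rot: [-2.381, -2.048, -0.0]
wrist_force: [3.4, 1.6, -3.1]
width: 0.388
grip_force: 47.3
```

```bash
python3 - <<'E'
from h import *
for i in range(2): cam("side"); st()
E
```

```text
t 21.5 pos [ 0.4888 -0.2634  0.0942] yaw 81.37 tilt [-0.001  0.001 -1.   ] F [ 4.46  0.8  -2.6 ] T [ 0.174 -0.645  0.02 ] wid 0.388 grip 47.3 q [-0.54  0.19  2.    0.    0.95 -0.39]
t 21.55 pos [ 0.4888 -0.2634  0.0943] yaw 81.37 tilt [-0.001  0.001 -1.   ] F [ 2.38  1.21 -1.61] T [ 0.219 -0.662  0.031] wid 0.385 grip 47.3 q [-0.54  0.19  2.    0.    0.95 -0.39]
```

The push vanished at yaw about 81°, so the dogs have sprung into the slots. Turning stops here and I'll lower gently onto the table.

jog_arm --deltas '[0,0.0005,0.001,0,0,0,-1,0,0.0005,0.002,0,0,0,-1,0,0.0005,0.002,0,0,0,-1]'

```text
time: 21.85
tool_pos: [0.4889, -0.2634, 0.0922]
tcp_rot: [-2.381, -2.047, 0.001]
wrist_force: [2.1, 3.1, -3.7]
width: 0.382
grip_force: 47.1
```

```bash
python3 - <<'E'
from h import *
for i in range(2): cam("side"); st()
E
```

```text
t 21.9 pos [ 0.4889 -0.2634  0.0922] yaw 81.37 tilt [-0.001  0.001 -1.   ] F [ 1.46  2.42 -4.49] T [ 0.357 -0.403  0.023] wid 0.386 grip 47.0 q [-0.54  0.19  2.    0.    0.95 -0.39]
t 21.95 pos [ 0.4889 -0.2634  0.0922] yaw 81.37 tilt [-0.001  0.001 -1.   ] F [ 1.96  2.44 -4.93] T [ 0.395 -0.378  0.061] wid 0.388 grip 47.0 q [-0.54  0.19  2.    0.    0.95 -0.39]
```

Free descent, as expected. Continuing down until contact.

jog_arm --deltas '[0,0,0.0005,0,0,0,-1,0,0,0.001,0,0,0,-1,0,0,0.001,0,0,0,-1]'

```text
time: 22.25
tool_pos: [0.4891, -0.2636, 0.0917]
tcp_rot: [-2.381, -2.047, 0.0]
wrist_force: [0.2, 3.2, -3.1]
width: 0.387
grip_force: 47.2
```

jog_arm --deltas '[0,0,0.0005,0,0,0,-1,0,0,0.001,0,0,0,-1,0,0,0.001,0,0,0,-1]'

```text
time: 22.55
tool_pos: [0.4895, -0.2639, 0.091]
tcp_rot: [-2.382, -2.048, -0.0]
wrist_force: [0.0, 3.1, -1.6]
width: 0.385
grip_force: 47.3
```

jog_arm --deltas '[0,0,0.0005,0,0,0,-1,0,0,0.0005,0,0,0,-1]'

```text
time: 22.75
tool_pos: [0.4896, -0.2639, 0.0906]
tcp_rot: [-2.382, -2.048, -0.0]
wrist_force: [-0.2, 2.4, -0.6]
width: 0.387
grip_force: 47.5
```

jog_arm --deltas '[0,0,0,0,0,0,-0.1,0,0,0,0,0,0,0.1,0,0,0,0,0,0,0.3,0,0,-0.01,0,0,0,0.3,0,0,-0.03,0,0,0,0.3,0,0,-0.05,0,0,0,0.3,0,0,-0.06,0,0,0,0.3,0,0,-0.06,0,0,0,0.3]'

```text
time: 23.55
tool_pos: [0.491, -0.265, 0.1531]
tcp_rot: [2.379, 2.045, 0.002]
wrist_force: [-0.9, 0.6, 0.4]
width: 0.65
grip_force: 0.0
```

```bash
python3 - <<'E'
from h import *
for i in range(3): c=cam("wrist")
st()
for z in(.050,.053,.056): print(z); f=fithex(c,.4889,-.2639,z,.002)
# flange underside gap: sample along flange side toward camera
g=cv2.cvtColor(c["color"],cv2.COLOR_BGR2GRAY)
for dz in(-.001,.001,.003,.006,.01):
    A=np.arange(20,150,6);a=np.radians(A);q=proj(c,np.c_[.4889+.0242*np.cos(a),-.2639+.0242*np.sin(a),np.full(len(a),.05+dz)]).round().astype(int)
    print(dz,[int(g[v,u]) for u,v in q])
E
```

```text
t 23.7 pos [ 0.489  -0.2637  0.1498] yaw 81.37 tilt [-0.001  0.001 -1.   ] F [-0.83 -0.5  -0.25] T [-0.019  0.024 -0.019] wid 0.65 grip 0.0 q [-0.54  0.12  1.96 -0.    1.06 -0.39]
0.05
[[ 310.08  474.23 -331.06   75.25]
 [ 773.96  488.19 -265.34   -6.24]
 [ 774.12  488.2  -265.34   -9.74]
 [ 776.55  488.19 -265.38   -9.32]]
0.053
[[ 327.8   471.06 -327.26  118.64]
 [ 354.5   466.45 -307.78   70.4 ]
 [ 390.83  476.71 -306.12   47.18]
 [ 393.27  476.23 -305.64   52.78]]
0.056
[[ 897.47  488.9  -263.87  -10.4 ]
 [ 898.78  488.9  -263.87  -10.09]
 [ 905.55  488.91 -264.51   -3.1 ]
 [ 908.44  488.88 -264.03  -14.53]]
-0.001 [222, 220, 225, 227, 226, 226, 227, 226, 228, 225, 220, 219, 227, 227, 225, 229, 225, 223, 220, 226, 227, 229]
0.001 [222, 221, 224, 225, 225, 226, 227, 226, 229, 226, 226, 226, 227, 227, 228, 229, 225, 225, 207, 224, 225, 227]
0.003 [224, 221, 220, 228, 225, 225, 227, 225, 228, 207, 226, 226, 234, 216, 228, 222, 219, 186, 207, 224, 228, 227]
0.006 [231, 222, 220, 228, 225, 224, 226, 225, 206, 139, 165, 168, 147, 143, 198, 180, 163, 186, 197, 225, 229, 229]
0.01 [226, 228, 174, 143, 217, 224, 222, 219, 88, 88, 97, 85, 87, 77, 78, 79, 80, 105, 176, 228, 204, 218]
```

```bash
python3 - <<'E'
from h import *
w=cam("wrist"); d=cam("side"); st()
for n,c in(("wrist",w),("side",d)):
    g=cv2.cvtColor(c["color"],cv2.COLOR_BGR2GRAY)
    for z in(.047,.050,.053,.056,.059):
        print(n,z,min((round(hexcost(c,g,.4889+i,-.2639+j,z,-8.6)[0],1),round(i*1e3,1),round(j*1e3,1)) for i in np.arange(-.003,.0031,.001) for j in np.arange(-.004,.0041,.001)))
# disc outline in this wrist image
g=cv2.cvtColor(w["color"],cv2.COLOR_BGR2GRAY); P=[]
for A in np.arange(0,360,4):
    a=np.radians(A); r=np.arange(.0235,.030,.0003); q=proj(w,np.c_[.4889+r*np.cos(a),-.2639+r*np.sin(a),np.full(len(r),.05)]).astype(np.float32)
    v=cv2.remap(g.astype(np.float32),q[:,:1],q[:,1:],cv2.INTER_LINEAR)[:,0]; k=np.argmin(np.diff(v)); 
    if v[k]-v[k+1]>15 and v[max(k-2,0)]>205 and v[min(k+3,len(v)-1)]<130: P.append([.4889+r[k]*np.cos(a),-.2639+r[k]*np.sin(a)])
P=np.array(P); s=np.linalg.lstsq(np.c_[2*P,np.ones(len(P))],(P**2).sum(1),rcond=None)[0]; print(len(P),"disc",s[:2].round(4),np.sqrt(s[2]+s[:2]@s[:2]).round(4))
E
```

```text
t 23.8 pos [ 0.4887 -0.2635  0.1492] yaw 81.37 tilt [-0.002  0.001 -1.   ] F [-0.53 -0.82  0.44] T [-0.054  0.005 -0.014] wid 0.648 grip 0.0 q [-0.54  0.12  1.96  0.    1.06 -0.39]
wrist 0.047 (np.float64(743.1), np.float64(-1.0), np.float64(-2.0))
wrist 0.05 (np.float64(807.5), np.float64(-1.0), np.float64(-2.0))
wrist 0.053 (np.float64(848.3), np.float64(0.0), np.float64(-1.0))
wrist 0.056 (np.float64(853.6), np.float64(1.0), np.float64(3.0))
wrist 0.059 (np.float64(852.1), np.float64(1.0), np.float64(4.0))
side 0.047 (np.float64(165.0), np.float64(1.0), np.float64(-2.0))
side 0.05 (np.float64(164.9), np.float64(1.0), np.float64(-4.0))
side 0.053 (np.float64(180.4), np.float64(1.0), np.float64(-4.0))
side 0.056 (np.float64(226.9), np.float64(1.0), np.float64(-4.0))
side 0.059 (np.float64(247.9), np.float64(3.0), np.float64(4.0))
46 disc [ 0.4888 -0.2637] 0.0262
```

The fits are ambiguous, so I'll use the bronze silhouette with the axis fixed at the measured disc centre.

```bash
python3 - <<'E'
from h import *
c=cam("wrist"); hsv=cv2.cvtColor(c["color"],cv2.COLOR_BGR2HSV).astype(int)
u=proj(c,[[.4889,-.2639,.075]])[0].astype(int); print("px",u)
m=((hsv[...,0]>6)&(hsv[...,0]<28)&(hsv[...,1]>90)).astype(np.uint8)
roi=np.zeros_like(m); roi[max(u[1]-75,0):u[1]+75,u[0]-75:u[0]+75]=1; m*=roi
n,l,s,_=cv2.connectedComponentsWithStats(m); k=1+np.argmax(s[1:,4]); m=(l==k).astype(np.uint8); cs,_=cv2.findContours(m,cv2.RETR_EXTERNAL,cv2.CHAIN_APPROX_NONE); m[:]=0; cv2.drawContours(m,cs,-1,1,-1); print(s[k])
def sil(x,y,z,ph=-8.6):
    return hullmask(m.shape,c,np.r_[circ(x,y,z,.024),circ(x,y,z+.014,.024)])|hullmask(m.shape,c,np.r_[hexpts(x,y,z+.0165,ph),hexpts(x,y,z+.044,ph),hexpts(x,y,z+.046,ph,.0176)])
for z in np.arange(.046,.0601,.002):
    fx=((sil(.4888,-.2637,z)!=m)&(roi>0)).sum()
    b=min((((sil(.4888+i,-.2637+j,z)!=m)&(roi>0)).sum(),round(i*1e3,2),round(j*1e3,2)) for i in np.arange(-.002,.0021,.0005) for j in np.arange(-.003,.0031,.0005))
    print(round(z,3),fx,b)
print('\n'.join(''.join('.#'[v] for v in r) for r in m[u[1]-75:u[1]+75:5,u[0]-60:u[0]+60:3]))
E
```

```text
px [318 260]
[ 278  213   80   94 5420]
0.046 707 (np.int64(135), np.float64(-0.5), np.float64(-2.5))
0.048 561 (np.int64(225), np.float64(-0.5), np.float64(-2.0))
0.05 438 (np.int64(349), np.float64(0.0), np.float64(-1.5))
0.052 481 (np.int64(453), np.float64(-0.5), np.float64(-1.5))
0.054 595 (np.int64(580), np.float64(-1.0), np.float64(-1.0))
0.056 711 (np.int64(698), np.float64(-0.5), np.float64(-0.5))
0.058 851 (np.int64(827), np.float64(0.5), np.float64(1.5))
0.06 990 (np.int64(951), np.float64(1.0), np.float64(1.5))
........................................
........................................
........................................
........................................
........................................
........................................
...............#########................
.............##############.............
...........###################..........
..........#####################.........
.........#######################........
........#########################.......
........#########################.......
.......##########################.......
.......###########################......
.......##########################.......
........#########################.......
........########################........
.........######################.........
..........#####################.........
..........#####################.........
..........#####################.........
.............###############............
................#########...............
...................###..................
........................................
........................................
........................................
........................................
........................................
```

The axis-fixed silhouette fits best at 50 mm, which means fully home, and this agrees with the force and height record. I'll retreat and check the lighter casting.

jog_arm --deltas '[0,0,-0.03,0,0,0,0.3,0,0,-0.06,0,0,0,0.3,0,0,-0.07,0,0,0,0.3,0,0,-0.07,0,0,0,0.3,0,0,-0.07,0,0,0,0.3,0,0,-0.07,0,0,0,0.3]'

```text
time: 24.45
tool_pos: [0.4884, -0.2633, 0.2183]
tcp_rot: [-2.38, -2.046, 0.002]
wrist_force: [-1.1, -0.6, -0.1]
width: 0.653
grip_force: 0.0
```

```bash
python3 - <<'E'
from h import *
c=cam("side"); hsv=cv2.cvtColor(c["color"],cv2.COLOR_BGR2HSV).astype(int); st()
m=((hsv[...,0]>6)&(hsv[...,0]<28)&(hsv[...,1]>90)).astype(np.uint8)
def sil(x,y,z,ph=-4):
    return hullmask(m.shape,c,np.r_[circ(x,y,z,.024),circ(x,y,z+.014,.024)])|hullmask(m.shape,c,np.r_[hexpts(x,y,z+.0165,ph),hexpts(x,y,z+.045,ph)])
for n,x,y,zs,ph in(("b2",.543,-.008,(.066,.076,.086),-4),("b1",.4888,-.2637,(.044,.047,.05,.053,.056),-8.6)):
  u=proj(c,[[x,y,.09]])[0].astype(int); roi=np.zeros_like(m); roi[u[1]-30:u[1]+30,u[0]-25:u[0]+25]=1
  print(n,"px",u,(m*roi).sum())
  for z in zs: print(z,min((((sil(x+i,y+j,z,ph)!=m)&(roi>0)).sum(),round(i*1e3),round(j*1e3)) for i in np.arange(-.006,.0061,.001) for j in np.arange(-.008,.0081,.001)), ((sil(x,y,z,ph)!=m)&(roi>0)).sum())
E
```

```text
t 24.5 pos [ 0.4885 -0.2633  0.2184] yaw 81.37 tilt [-0.003  0.002 -1.   ] F [-0.63  0.02 -0.54] T [-0.018  0.057 -0.013] wid 0.647 grip 0.0 q [-0.54  0.06  1.89 -0.    1.19 -0.39]
b2 px [362 257] 0
0.066 (np.int64(529), 1, 8) 545
0.076 (np.int64(536), 1, 8) 544
0.086 (np.int64(543), -2, 8) 560
b1 px [340 351] 633
0.044 (np.int64(140), 0, 5) 169
0.047 (np.int64(146), 0, 3) 158
0.05 (np.int64(160), 0, 0) 160
0.053 (np.int64(165), 0, 0) 165
0.056 (np.int64(177), 1, -2) 197
```

The gripper blocks that line of sight, so I'll check b2 in the scene camera.

```bash
python3 - <<'E'
from h import *
for n in("scene","wrist"):
    c=cam(n); hsv=cv2.cvtColor(c["color"],cv2.COLOR_BGR2HSV).astype(int)
    m=((hsv[...,0]>6)&(hsv[...,0]<28)&(hsv[...,1]>90)).astype(np.uint8)
    u=proj(c,[[.543,-.008,.09]])[0].astype(int); roi=np.zeros_like(m); roi[max(u[1]-30,0):max(u[1]+30,0),u[0]-25:u[0]+25]=1; print(n,u,(m*roi).sum())
    if (m*roi).sum()<50: continue
    def sil(x,y,z,ph=-4): return hullmask(m.shape,c,np.r_[circ(x,y,z,.024),circ(x,y,z+.014,.024)])|hullmask(m.shape,c,np.r_[hexpts(x,y,z+.0165,ph),hexpts(x,y,z+.045,ph)])
    for z in(.056,.066,.076,.086): print(z,min((((sil(.543+i,-.008+j,z)!=m)&(roi>0)).sum(),round(i*1e3),round(j*1e3)) for i in np.arange(-.008,.0081,.002) for j in np.arange(-.008,.0081,.002)),((sil(.543,-.008,z)!=m)&(roi>0)).sum())
E
```

```text
scene [327 224] 474
0.056 (np.int64(201), 8, -8) 320
0.066 (np.int64(122), 4, -6) 153
0.076 (np.int64(158), -8, 0) 220
0.086 (np.int64(317), -8, 0) 390
wrist [ 338 -105] 0
```

b2 still stands in the right pan, which is at its lower stop. Handing in.

```bash
python3 -c "
from workcell import finish_job
print(finish_job())"
```

```text
the job is handed in; nothing more can be done
None
```

The job is handed in: the casting that started at about (0.41, 0.21) weighed heavier and, by force, height and camera checks, sits home on the turntable over the dogs; the lighter one still stands in the right pan, and I got no score back.

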